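# Pour the sample pellets from the chute into the jar in the V-stop

### The job

Slide the amber jar along the bench, without lifting it, fully home into the V-stop so that it touches both its red rails. Then pick up the yellow chute by its black handle, tip all four steel pellets through it into the jar, and set the empty chute back down flat on the blue mat. Leave the jar upright and home in the V-stop, and do not disturb the other things on the bench.

Things in the scene. Friction and masses are not known exactly. Their poses are not given: they have to be found in the camera images.
- jar_middle (a point): open amber round jar, loose, about 0.22 kg, 80 high, standing 100 to 150 in front of the V-stop. Body diameter 58 up to height 55, shoulder, then neck of outer diameter 48 to the rim; walls 4, inner floor 5 above the bench. This point: on its axis, 40 above its underside; z up the axis (its yaw means nothing)
- jar_mouth (a point): centre of the jar's round mouth, inner diameter 40, in the plane of its rim (40 above jar_middle)
- nest (a point): on the V-stop, which is fixed to the bench: jar_middle is above or below this point when the jar is home, touching both rails (only x and y matter; 36 above the bench). +x of this frame is the direction to push the jar, along the V's axis; the V opens to -x
- chute_handle (a point): centre of the black upright handle (14 thick in y, 36 long in x, from 37 to 79 above the chute's underside) on a bridge over the middle of the yellow chute. This point is 58 above the underside, midway along. x points to the chute's closed rear, so the nose points to -x; z up. The chute is loose, about 0.13 kg, and lies flat on the mat at the start
- chute_nose (a point): middle of the pouring lip, on the channel floor at the nose: (-90, 0, -55) from chute_handle in the chute's axes. Chute: straight U-channel 180 long, 29 wide (24 inside), walls 18 high, floor 3, polished, open at the nose. The pellets lie in its rear half, stay put up to 12 degrees of tilt and slide by 30; tip it nose-down 45 degrees or more to empty it
- pellet0_center (a point): steel pellet 1 of 4, a loose cylinder, diameter 15, height 8, 11 g; this point is its centre
- pellet1_center (a point): steel pellet 2 of 4, a loose cylinder, diameter 15, height 8, 11 g; this point is its centre
- pellet2_center (a point): steel pellet 3 of 4, a loose cylinder, diameter 15, height 8, 11 g; this point is its centre
- pellet3_center (a point): steel pellet 4 of 4, a loose cylinder, diameter 15, height 8, 11 g; this point is its centre
- mat: blue mat, fixed, 260 (x) by 200 (y) by 3 thick; origin at the centre of its underside. The chute starts on it and must end on it
- postbox: fixed upright aluminium connection box, 90 (x) by 70 (y) by 100 high, with coloured terminals that stick out 12 at its -x face; origin under its centre
- bottle: bystander: loose white bottle with blue cap, diameter 38, 95 high, standing close to one side of the V-stop; origin under its centre
- lens: bystander: loose black lens, diameter 40, 22 high, on the mat near the chute's rear; origin under its centre
- meter: bystander: loose black and green hand meter lying flat, 165 (x) by 86 (y) by 42 high; origin under its centre
- partsbox: bystander: loose grey open compartment box, 150 (x) by 100 (y) by 50 high; origin under its centre
- driver: bystander: loose red-handled screwdriver, 110 long (along its x), 26 high, lying in front of the connection box; origin under its middle
- station: the V-stop, same axes as nest, origin on the bench below it: two red rails 12 wide, 14 high, 95 long, each 35 degrees from the axis; the mouth, 115 wide between the rail ends, lies 30 before the origin; black block 14 high across the closed end, 47 to 77 beyond it. No floor plate: the jar slides on the bench all the way
There are look-alikes about, which are no part of the job. Several things look just like the part that bears chute_handle: the one meant starts farthest to the robot's right.

How it is judged:
By the outcome, as a careful person would: the job done as asked, in the order asked, and still so for the second after the job is handed in, with the robot touching nothing.
It also fails if it takes over 67 s, if anything falls off the work surface, if the arm or the gripper's body presses on something with over 40 N, if the wrist force passes 120 N, or if a joint passes its speed limit or range.

### The arm

A 6-joint arm with a two-finger parallel gripper is mounted at the origin on the work surface. World frame = base frame: x ahead of the robot, y to its left, z up, the work surface at z = 0. Lengths are in m, angles in degrees, forces in N, time in s.
With the tool pointing down it reaches from about 0.4 to 0.825 m from the base axis. Payload 7 kg.
Tool frame: the origin (TCP) lies at the very end of the fingers, on their centre line; the grasp point (between the pads) lies 19 mm behind it (ctrl.pinch_z is the distance from the TCP to the grasp point, in m); z points along the fingers, x is the direction in which the jaws open and shut, and the axes are right-handed (so a half turn about z gives the same grasp; the last joint's range is limited). The gripper opens to 88 mm and grips with 3 to 60 N. Pads are 19 mm wide; open, the fingers measure 130 mm over their backs; the gripper's body (78 mm by 193 mm) begins 47 mm behind the grasp point.
Start: joints at [16.507, 20.546, 0.682, 0, -70.136, -16.507], TCP at [0.675, -0, 0.227] pointing down, gripper open.
Joint ranges: [-176.03, 176.03], [-82.01, 121.73], [-58.28, 71.71], [-173.87, 95.51], [-174.79, -0.11], [-173.66, 173.66]. Speed limits (degrees/s): [136.94, 136.94, 172.46, 180, 180, 180].

### API

Orientations are given as [roll, pitch, yaw] about the fixed x, y, z axes, in that order (R = Rz(yaw) Ry(pitch) Rx(roll)).
In Python, from plant import ctrl gives the robot as it stands.
- The arm moves only by the tool carry_out, never from a script. Its argument "increments" is a list of rows, each a list of 7 numbers: the turn, a rotation vector about the world's x, y, z in degrees, then the shift along the world's x, y, z in mm, then the closure, from 0 (fully open) to 1 (shut). In form: [[ax, ay, az, dx, dy, dz, grip], ...]. A call has 1 to 20 rows; each row is the pose to reach, as a shift and turn from the pose commanded when the call began; what a row does not reach only later rows make up. A row lasts 1/8 s, in which the tool goes at most 62.5 mm and 10.7 degrees, less where a joint would pass 70% of its speed; a pose out of reach is approached as far as the arm can. A call with a gripper value outside its range is refused whole. The fingers move at their own pace and stop on an object; the grip force is fixed at half the most. Time passes only in rows, so rows that repeat a pose let the fingers close. It gives the time, the measured TCP pose, the force and the opening at its end, in the units of the state.
- ctrl.get_obs(): the state, without advancing time (a new reading comes with each control period).
- ctrl.snapshot(name): name is "scene" or "side" or "wrist"; returns a dict with "pixels" (384x512x3 uint8, blue, green, red), "intrinsics" (3x3 intrinsics, pixels), "dist" ([k1, k2, p1, p2, k3] as OpenCV has them; the pictures are not rectified), "rvec" (rotation vector, rad) and "tvec" (3), from world to camera coordinates, as OpenCV has them; the wrist camera has in their place "hand_eye" (4x4, takes a point from camera to tool coordinates, whose origin is the TCP and whose axes are the tool frame's). Camera axes: x right, y down, z forward; pixel columns grow to the right and rows downward; lengths in m; the calibration is good to about 2 mm. A picture is of the moment at which its call begins: read the wrist's pose just before it. There is no depth.
- ctrl.close_job(): hands the job in, once; it reports no verdict.
Trained networks look in a picture, given as the dict that the camera call returned (one of the last four; its "shot" number tells which), for a name from the list of things; names that differ only in an ending like _2 or _b are one class to them, and where a whole thing is asked for, a point or a joint stands for the part that bears it (a point fixed in the world has none). Each returns a list of dicts, best first, with "confidence" (0 to 1); they miss things now and then, are a little off and sometimes report something else, mostly with a low value. They report only what shows in the picture. A call takes as long as a camera call. They do not tell look-alikes from the thing itself.
- ctrl.search_frame(picture, label): "centre" ([x, y, z] in m, in world coordinates, good to about 4 mm: the middle of the surface that is visible of it).
- ctrl.outline_of(picture, label): "pixels" (384x512 bool, what is visible of it).
The state is a dict: "clock": time; "joint_pos": joint angles; "qvel": joint speeds; "tau": joint torques, N m; "tool_pos": TCP position; "orientation": TCP orientation; "force": force on the tool from outside, world axes, zero at the start; "moment": the same for the moment, N m; "opening": finger opening in m.
Only numpy, scipy, OpenCV 4.12 (cv2) and the standard library are available. Lean on these libraries where they do the work, as an engineer would, in place of code of your own. Each camera call takes 0.05 s, during which the arm holds its last target. There are 200 camera calls.

## Working session

There is one attempt and no reset: what is moved stays moved. The work goes in short steps, Python scripts to look and compute and a tool call to move; the robot and the scene stay as the last step left them, time stands still between calls to the robot, and variables do not carry over. Pictures are saved under pics/ and viewed, about 8 in all and at most 12, crops included, and the job is handed in when it is done.

Besides the shell and the picture viewer there is one more tool, called after ">>>" as name(argument=value, ...), one argument or row to a line, values as JSON. carry_out: Moves the arm, as the interface text tells. Its arguments: {"type":"object","properties":{"increments":{"type":"array"}},"required":["increments"]}

```bash
mkdir -p pics; ls; cat > h.py <<'E'
import numpy as np, cv2
from plant import ctrl
def snap(n,save=None):
    o=ctrl.get_obs(); p=ctrl.snapshot(n)
    if save: cv2.imwrite('pics/'+save+'.png',p['pixels'])
    return o,p
def proj(p,pts):
    return cv2.projectPoints(np.array(pts,float).reshape(-1,1,3),np.array(p['rvec'],float),np.array(p['tvec'],float),np.array(p['intrinsics']),np.array(p['dist'],float))[0].reshape(-1,2)
def cam(p,o=None):
    if 'rvec' in p:
        R=cv2.Rodrigues(np.array(p['rvec'],float))[0]; t=np.array(p['tvec'],float).ravel(); return R.T,-R.T@t
    from scipy.spatial.transform import Rotation as Ro
    H=np.array(p['hand_eye']); R=Ro.from_euler('xyz',o['orientation'],degrees=True).as_matrix()
    return R@H[:3,:3], R@H[:3,3]+np.array(o['tool_pos'])
def onplane(p,px,z,o=None):
    R,c=cam(p,o)
    u=cv2.undistortPoints(np.array(px,float).reshape(-1,1,2),np.array(p['intrinsics']),np.array(p['dist'],float)).reshape(-1,2)
    d=np.c_[u,np.ones(len(u))]@R.T
    return c+d*((z-c[2])/d[:,2])[:,None]
E
python3 - <<'E'
from h import *
np.set_printoptions(precision=4,suppress=True)
print(ctrl.get_obs())
ps={}
for n in ['scene','side']:
    o,p=snap(n); ps[n]=p
    for l in ['jar_middle','jar_mouth','nest','chute_handle','chute_nose','pellet0_center','mat','postbox','bottle','lens','meter','partsbox','driver','station']:
        for r in ctrl.search_frame(p,l):
            if r['confidence']>.2: 
                print(n,l,round(r['confidence'],2),np.array(r['centre']),proj(p,r['centre'])[0].round())
    print(cam(p)[1])
cv2.imwrite('pics/a.png',np.hstack([cv2.resize(ps[n]['pixels'],(400,300)) for n in ps]) if 0 else cv2.resize(ps['scene']['pixels'],(800,600)))
cv2.imwrite('pics/b.png',cv2.resize(ps['side']['pixels'],(800,600)))
E
```

```text
pics
{'clock': 0.0, 'joint_pos': array([ 16.5068,  20.5919,   0.635 ,  -0.0217, -70.1335, -16.5077]), 'qvel': array([ 0.0484,  0.1252,  0.0579, -0.0376,  0.0065,  0.0118]), 'tau': array([ -0.0008, -58.2727,  29.3058,   6.9975,   0.0069,  -0.0002]), 'tool_pos': array([ 0.6745, -0.    ,  0.2256]), 'orientation': array([-179.9939,   -0.0924,  179.9917]), 'force': array([0.6476, 0.6644, 0.2091]), 'moment': array([-0.0001,  0.0033, -0.0095]), 'opening': 0.08723389545011631}
scene jar_middle 0.65 [ 0.4237 -0.2228  0.0537] [234. 147.]
scene jar_mouth 0.68 [ 0.4227 -0.2227  0.0511] [234. 148.]
scene nest 0.59 [ 0.5829 -0.2294  0.0093] [191. 170.]
scene chute_handle 0.88 [0.5459 0.2301 0.0147] [268. 262.]
scene chute_handle 0.78 [0.2837 0.3352 0.0145] [369. 253.]
scene chute_nose 0.73 [0.2856 0.335  0.0161] [369. 253.]
scene chute_nose 0.61 [0.5448 0.2302 0.0197] [269. 260.]
scene postbox 0.67 [0.5503 0.0322 0.0819] [234. 198.]
scene bottle 0.54 [ 0.537  -0.1165  0.0561] [217. 174.]
scene lens 0.53 [0.6246 0.3626 0.026 ] [267. 311.]
scene meter 0.9 [0.4566 0.5149 0.036 ] [364. 329.]
scene par
[... 784 characters left out ...]
67 0.2638 0.0049] [237. 146.]
side mat 0.75 [ 0.4093 -0.2432  0.0505] [300. 261.]
side mat 0.68 [0.5465 0.2643 0.0039] [237. 147.]
side postbox 0.71 [ 0.5252 -0.0183  0.0856] [282. 182.]
side postbox 0.45 [ 0.5826 -0.2428  0.016 ] [344. 235.]
side bottle 0.64 [ 0.5314 -0.1347  0.0564] [308. 212.]
side lens 0.56 [0.6197 0.3437 0.0273] [241. 122.]
side meter 0.68 [0.434  0.4807 0.0321] [180. 122.]
side meter 0.63 [ 0.5252 -0.1392  0.0567] [307. 214.]
side meter 0.51 [ 0.5848 -0.2402  0.0147] [344. 234.]
side partsbox 0.97 [ 0.5536 -0.5109  0.0055] [406. 311.]
side driver 0.63 [ 0.4195 -0.0102  0.0201] [253. 210.]
side station 0.88 [ 0.583  -0.2393  0.0128] [343. 234.]
[ 0.0507 -0.5596  0.9471]
```

View pics/a.png

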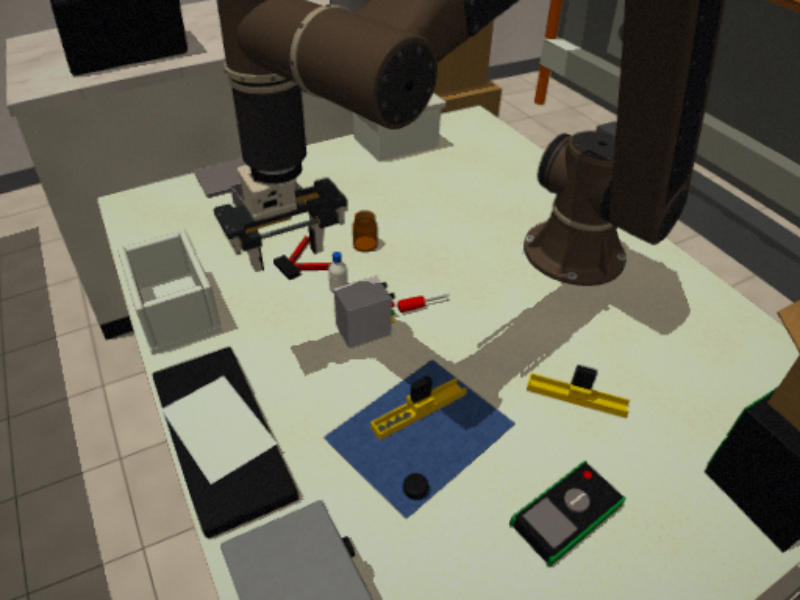

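View pics/b.png

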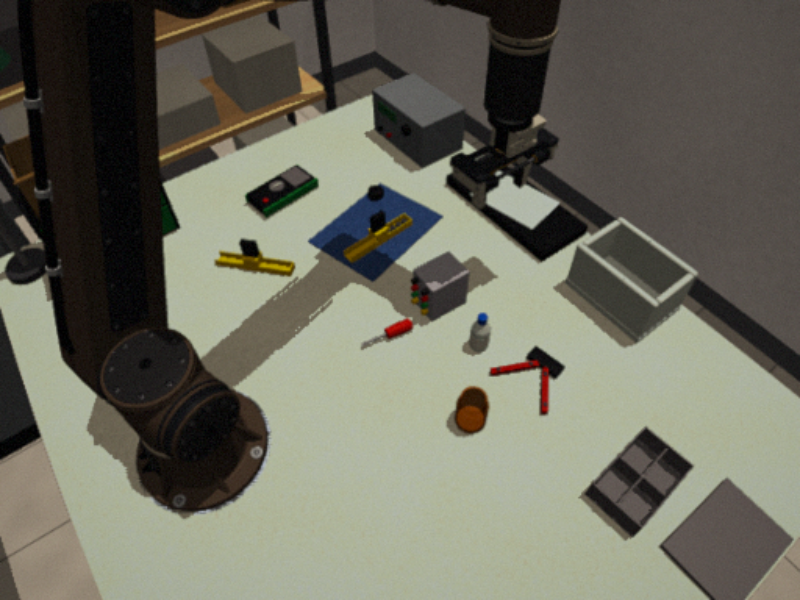

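The scene picture shows two yellow chutes: one on the blue mat at (418,405) holding pellets, and an empty one on the bench at (580,392). By y (0.23 versus 0.33), the mat chute is the one farther to the robot's right. The amber jar is at (365,230), the red V at (310,257), and the bottle at (338,270) is close to the V. Next I'll fit poses with simple models.

```bash
cat > fit.py <<'E'
from h import *
from scipy.optimize import minimize
def P(p,o,pts):
    if 'rvec' in p: return proj(p,pts)
    R,c=cam(p,o); rv=cv2.Rodrigues(R.T)[0]
    return cv2.projectPoints(np.array(pts,float).reshape(-1,1,3),rv,-R.T@c,np.array(p['intrinsics']),np.array(p['dist'],float))[0].reshape(-1,2)
def box(x0,x1,y0,y1,z0,z1): return np.array([[x,y,z] for x in(x0,x1) for y in(y0,y1) for z in(z0,z1)])
def ring(r,z): a=np.linspace(0,2*np.pi,33)[:-1]; return np.c_[r*np.cos(a),r*np.sin(a),0*a+z]
def rail(s):
    c,n=np.cos(np.radians(35)),np.sin(np.radians(35)); 
    a=np.array([-.030,s*.0575,0]); d=np.array([c,-s*n,0]); m=np.array([n,s*c,0])
    return np.array([a+d*u+m*v+[0,0,z] for u in(0,.095) for v in(0,.012) for z in(0,.014)])
MODEL={'station':([rail(1),rail(-1)],[],0.),
 'jar':([np.r_[ring(.029,0),ring(.029,.055)],np.r_[ring(.029,.055),ring(.024,.064),ring(.024,.08)]],[],0.),
 'chute':([box(-.09,.09,-.0145,.0145,0,.018)],[box(-.018,.018,-.007,.007,.037,.079)],.003)}
HSV={'station':lambda h:((h[...,0]<8)|(h[...,0]>172))&(h[...,1]>130)&(h[...,2]>50),
 'jar':lambda h:(h[...,0]>4)&(h[...,0]<19)&(h[...,1]>140)&(h[...,2]>30),
 'chute':lambda h:(h[...,0]>19)&(h[...,0]<34)&(h[...,1]>130)&(h[...,2]>40)}
def fit(name,views,x0,pad=12,dyn=True):
    parts,neg,z0=MODEL[name]
    def polys(q,v,ps):
        c,s=np.cos(q[2]),np.sin(q[2]); T=np.array([q[0],q[1],z0]); R=np.array([[c,-s,0],[s,c,0],[0,0,1]])
        return [cv2.convexHull(P(v[1],v[0],a@R.T+T).astype(np.float32)) for a in ps]
    data=[]
    for v in views:
        al=np.vstack(polys(x0,v,parts)).reshape(-1,2); lo=(al.min(0)-pad).astype(int).clip(0); hi=(al.max(0)+pad).astype(int)
        im=v[1]['pixels'][lo[1]:hi[1],lo[0]:hi[0]]
        m=HSV[name](cv2.cvtColor(im,cv2.COLOR_BGR2HSV)).astype(np.uint8)
        m=cv2.morphologyEx(m,cv2.MORPH_CLOSE,np.ones((5,5)) if name!='station' else np.ones((1,1)))
        data.append((v,lo,cv2.resize(m*1.,None,fx=4,fy=4,interpolation=cv2.INTER_LINEAR)>.5))
    def cost(q):
        t=0
        for v,lo,m in data:
            r=np.zeros(m.shape,np.uint8)
            f=lambda h:np.round(((h-lo+.5)*4-.5)*16).astype(np.int32)
            for h in polys(q,v,parts): cv2.fillConvexPoly(r,f(h),1,shift=4)
            mm=m.copy(); k=np.zeros_like(r)
            for h in polys(q,v,neg): cv2.fillConvexPoly(k,f(h),1,shift=4)
            r=(r>0)&(k==0); mm&=k==0
            t+=1-(r&mm).sum()/max(1,(r|mm).sum())
        return t/len(data)
    b=None
    for s in (.015,.006,.003):
        q=x0 if b is None else b.x
        sim=np.array([q,q+np.array([s,0,0]),q+np.array([0,s,0]),q+np.array([0,0,s*12])])
        b=minimize(cost,q,method='Nelder-Mead',options=dict(initial_simplex=sim,xatol=1e-4,fatol=1e-5))
    return b.x,b.fun
def show(n,r): print(n,(r[0][:2]*1e3).round(1),np.degrees(r[0][2]).round(2),'cost',round(r[1],3))
E
python3 - <<'E'
from fit import *
v=[snap('scene'),snap('side')]
for n,x0 in (('station',[.57,-.235,0]),('jar',[.42,-.235,0]),('chute',[.54,.222,.6])):
    best=None
    for a in ([x0[2]+d for d in (-.5,0,.5)] if n!='jar' else [0]):
        r=fit(n,v,np.array([x0[0],x0[1],a]))
        if best is None or r[1]<best[1]: best=r
    show(n,best)
    for w in v: show(' '+n,fit(n,[w],best[0]))
w,p=snap('wrist','w0'); print(p['hand_eye'],p['intrinsics'])
E
```

```text
station [ 545.9 -250.1] 8.04 cost 0.285
 station [ 545.3 -251.3] 8.01 cost 0.338
 station [ 546.5 -249.3] 8.78 cost 0.227
jar [ 417.3 -241.3] 14.24 cost 0.147
 jar [ 416.1 -243.8] 20.97 cost 0.142
 jar [ 417.4 -241.3] 14.24 cost 0.151
chute [540.9 225.7] 4.49 cost 0.069
 chute [543.9 225.7] 4.8 cost 0.068
 chute [542.8 227.2] 5.2 cost 0.073
[[ 9.99999276e-01  1.18352327e-03  2.16589121e-04 -1.15990517e-03]
 [-1.19701608e-03  9.60429532e-01  2.78520523e-01 -7.59964424e-02]
 [ 1.21616933e-04 -2.78520581e-01  9.60430253e-01 -1.58643645e-01]
 [ 0.00000000e+00  0.00000000e+00  0.00000000e+00  1.00000000e+00]] [[289.66522832   0.         254.17517685]
 [  0.         289.66522832 188.20530444]
 [  0.           0.           1.        ]]
```

Choice: the mat chute. The other candidate is the bench chute, farther left. The V-stop fit is weak, so I'll take a closer look from above.

>>> carry_out(
  increments=[
    [0,0,0,-190,-290,35,0],
    [0,0,0,-190,-290,35,0],
    [0,0,0,-190,-290,35,0],
    [0,0,0,-190,-290,35,0],
    [0,0,0,-190,-290,35,0],
    [0,0,0,-190,-290,35,0],
    [0,0,0,-190,-290,35,0],
    [0,0,0,-190,-290,35,0],
  ],
)

```text
clock: 2.65
tool_pos: [0.485, -0.29, 0.2616]
orientation: [180.0, 0.0, 180.0]
force: [-0.6, -0.0, 0.3]
opening: 0.0877
```

```bash
python3 - <<'E'
from fit import *
v=snap('wrist')
print(v[0]['tool_pos'],v[0]['orientation'])
rs=fit('station',[v],np.array([.546,-.25,.14]),25); show('st',rs)
rj=fit('jar',[v],np.array([.417,-.241,0]),20); show('jar',rj)
vs=[v,snap('side'),snap('scene')]
show('st3',fit('station',vs,rs[0])); show('jar3',fit('jar',vs,rj[0]))
im=v[1]['pixels'].copy()
for n,r in (('station',rs),('jar',rj)):
    c,s=np.cos(r[0][2]),np.sin(r[0][2]);R=np.array([[c,-s,0],[s,c,0],[0,0,1]])
    for a in MODEL[n][0]:
        h=cv2.convexHull(P(v[1],v[0],a@R.T+[r[0][0],r[0][1],0]).astype(np.float32)).astype(int)
        cv2.polylines(im,[h],True,(255,255,0),1)
cv2.imwrite('pics/w1.png',cv2.resize(im,(800,600)))
for l in ('bottle','jar_mouth','nest'):
    print(l,[(round(r['confidence'],2),np.array(r['centre']).round(4)) for r in ctrl.search_frame(v[1],l)])
E
```

```text
[ 0.48503319 -0.2899818   0.26159968] [1.79994475e+02 1.70090566e-02 1.79966179e+02]
st [ 547.2 -251.1] 8.9 cost 0.263
jar [ 418.1 -244.3] 0.57 cost 0.111
st3 [ 546.8 -250.2] 8.5 cost 0.29
jar3 [ 417.5 -243. ] 1.56 cost 0.127
bottle [(0.76, array([ 0.5352, -0.1347,  0.0848]))]
jar_mouth [(0.93, array([ 0.4138, -0.2409,  0.0505]))]
nest [(0.7, array([ 0.5882, -0.2382,  0.0197])), (0.53, array([ 0.4132, -0.2454,  0.0539]))]
```

View pics/w1.png

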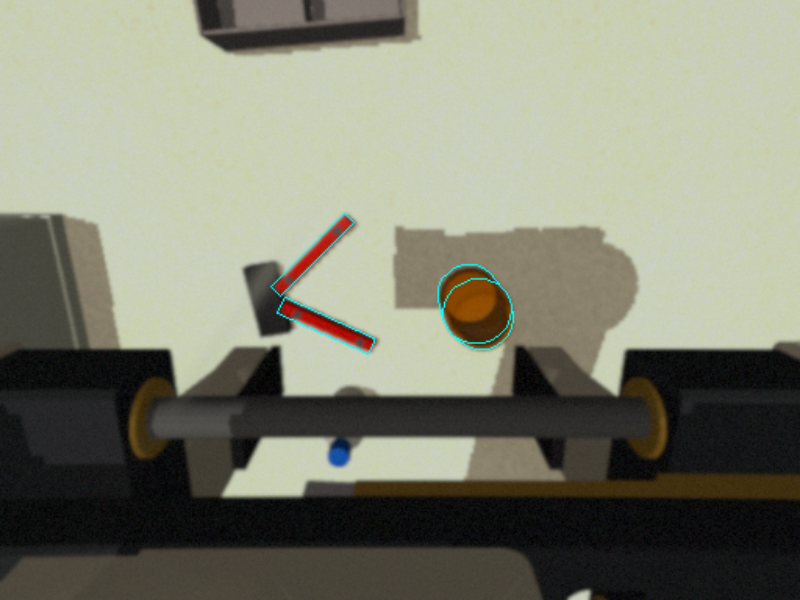

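The overlays sit well on the rails, around (320,280), and on the jar at (475,305). Next I'll grip the jar with the jaws along the V's axis.

>>> carry_out(
  increments=[
    [0,0,8.7,-67,46,-20,0],
    [0,0,8.7,-67,46,-60,0],
    [0,0,8.7,-67,46,-120,0],
    [0,0,8.7,-67,46,-180,0],
    [0,0,8.7,-67,46,-220,0],
    [0,0,8.7,-67,46,-239,0],
    [0,0,8.7,-67,46,-239,0],
    [0,0,8.7,-67,46,-239,0.3],
    [0,0,8.7,-67,46,-239,0.5],
    [0,0,8.7,-67,46,-239,0.5],
    [0,0,8.7,-67,46,-239,0.5],
    [0,0,8.7,-67,46,-239,0.5],
  ],
)

```text
clock: 4.45
tool_pos: [0.4179, -0.2441, 0.023]
orientation: [-180.0, 0.0, -171.3]
force: [-2.2, 1.3, 6.3]
opening: 0.053
```

```bash
python3 - <<'E'
from fit import *
v=[snap('scene'),snap('side')]
print(ctrl.get_obs()['opening'],ctrl.get_obs()['force'])
c=[cv2.resize(w[1]['pixels'][a:a+120,b:b+100],(400,480),interpolation=cv2.INTER_CUBIC) for w,a,b in((v[0],80,190),(v[1],190,250))]
cv2.imwrite('pics/c.png',np.hstack(c))
E
```

```text
0.05312910346238166 [-0.8982758   1.64889674  6.2459542 ]
```

View pics/c.png

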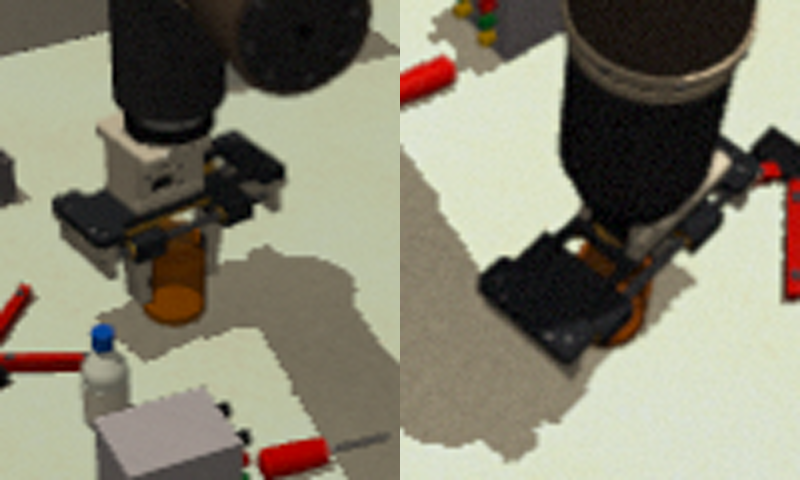

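```bash
python3 - <<'E'
from fit import *
v=snap('wrist'); im=v[1]['pixels'].copy()
for (x,y),col in (((.418,-.244),(255,255,0)),((.418,-.232),(0,255,0))):
    for z,r in((.08,.02),(0,.029),(.055,.029)):
        cv2.polylines(im,[P(v[1],v[0],ring(r,z)+[x,y,0]).astype(int)],True,col,1)
cv2.imwrite('pics/w2.png',cv2.resize(im,(800,600)))
E
```

```text
(no output)
```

View pics/w2.png

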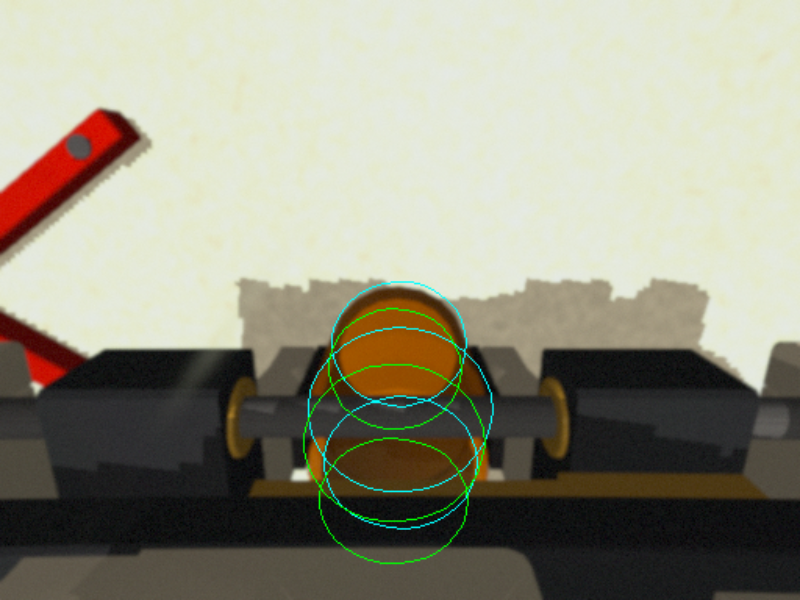

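The rim's far edge, at (400,285), is about 7 mm off my prediction, and the opening of 53 mm is odd for a 58 mm body. I'll release, rise and re-measure.

>>> carry_out(
  increments=[
    [0,0,0,0,0,0,0],
    [0,0,0,0,0,0,0],
    [0,0,0,0,0,0,0],
    [0,0,0,0,0,0,0],
    [0,0,0,0,0,50,0],
    [0,0,0,0,-10,110,0],
    [0,0,0,0,-30,170,0],
    [0,0,0,0,-60,170,0],
    [0,0,0,0,-60,170,0],
  ],
)

```text
clock: 5.72
tool_pos: [0.4181, -0.3052, 0.1931]
orientation: [-180.0, 0.1, -171.4]
force: [-0.2, 0.8, -0.1]
opening: 0.0875
```

```bash
python3 - <<'E'
from fit import *
v=snap('wrist'); print(v[0]['tool_pos'],v[0]['opening'])
r=fit('jar',[v],np.array([.417,-.241,0]),30); show('jar',r)
vs=[v,snap('side'),snap('scene')]
for w in vs[1:]: show('j',fit('jar',[w],r[0],20))
im=v[1]['pixels'].copy(); x,y=r[0][:2]
for z,q in((.08,.024),(.08,.02),(0,.029),(.055,.029)):
    cv2.polylines(im,[P(v[1],v[0],ring(q,z)+[x,y,0]).astype(int)],True,(255,255,0),1)
cv2.imwrite('pics/w3.png',cv2.resize(im,(800,600)))
E
```

```text
[ 0.41808177 -0.30521135  0.19311613] 0.08752326223504615
jar [ 419.  -245.3] -2.52 cost 0.187
j [ 417.4 -242.6] -5.22 cost 0.538
j [ 418.1 -243.7] 4.55 cost 0.139
```

View pics/w3.png

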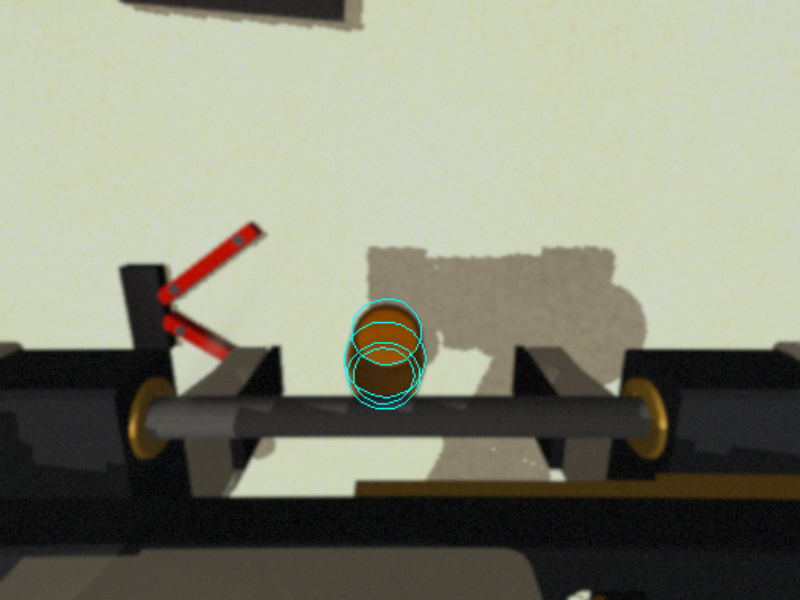

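The jar is upright at about (418,-242) mm; the fingers hide part of it, which biases the fit. The 53 mm is most likely finger and pad compliance. I'll regrip gently and slide along the bench at constant height to just short of home.

>>> carry_out(
  increments=[
    [0,0,0,0,40,-20,0],
    [0,0,0,0,63,-60,0],
    [0,0,0,0,63,-115,0],
    [0,0,0,0,63,-155,0],
    [0,0,0,0,63,-169,0.1],
    [0,0,0,0,63,-169,0.38],
    [0,0,0,0,63,-169,0.38],
    [0,0,0,0,63,-169,0.38],
    [0,0,0,0,63,-169,0.38],
    [0,0,0,5,63,-169,0.38],
    [0,0,0,18,62,-169,0.38],
    [0,0,0,32,61,-169,0.38],
    [0,0,0,46,60,-169,0.38],
    [0,0,0,60,59,-169,0.38],
    [0,0,0,74,58,-169,0.38],
    [0,0,0,88,57,-169,0.38],
    [0,0,0,101,56,-169,0.38],
    [0,0,0,112,55,-169,0.38],
    [0,0,0,120,54,-169,0.38],
    [0,0,0,122,54,-169,0.38],
  ],
)

```text
clock: 8.38
tool_pos: [0.5404, -0.2501, 0.0235]
orientation: [-180.0, 0.0, -171.3]
force: [-1.5, -0.8, 0.4]
opening: 0.0543
```

```bash
python3 - <<'E'
from fit import *
v=snap('wrist'); s=snap('side'); print(v[0]['tool_pos'],v[0]['opening'],v[0]['force'])
show('jar side',fit('jar',[s],np.array([.54,-.251,0]),20))
im=v[1]['pixels'].copy()
for x,y in ((.540,-.251),):
  for z,q in((.08,.024),(.08,.02),(0.055,.029)):
    cv2.polylines(im,[P(v[1],v[0],ring(q,z)+[x,y,0]).astype(int)],True,(255,255,0),1)
cv2.imwrite('pics/w4.png',np.hstack([cv2.resize(im,(480,360)),cv2.resize(s[1]['pixels'][180:300,290:396],(318,360))]))
E
```

```text
[ 0.54041988 -0.25007642  0.0234733 ] 0.05429565277032182 [-1.453881   -0.83291927  0.40857752]
jar side [ 545.8 -250.2] 4.11 cost 0.675
```

View pics/w4.png

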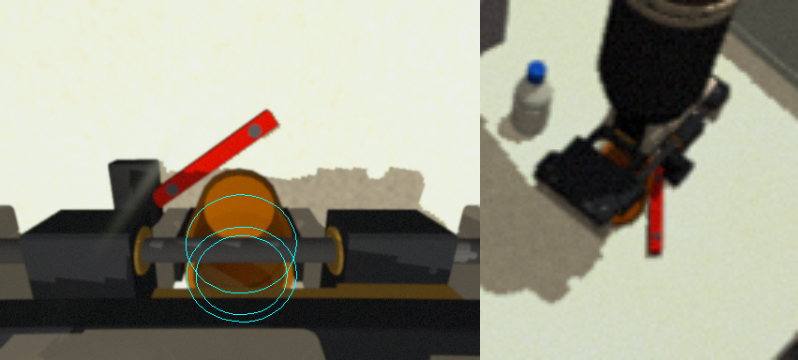

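The jar is upright between the rails, about 6 mm short of home. I'll open a little and push it home with the rear finger.

>>> carry_out(
  increments=[
    [0,0,0,0,0,0,0.25],
    [0,0,0,0,0,0,0.25],
    [0,0,0,0,0,0,0.25],
    [0,0,0,3,0,0,0.25],
    [0,0,0,5,0,0,0.25],
    [0,0,0,7,0,0,0.25],
    [0,0,0,8,0,0,0.25],
    [0,0,0,9,0,0,0.25],
    [0,0,0,10,0,0,0.25],
    [0,0,0,10,0,0,0.25],
  ],
)

```text
clock: 9.72
tool_pos: [0.5501, -0.25, 0.0235]
orientation: [-180.0, 0.0, -171.3]
force: [-1.7, -0.1, 0.5]
opening: 0.0662
```

>>> carry_out(
  increments=[
    [0,0,0,0.5,0,0,0.25],
    [0,0,0,1,0,0,0.25],
    [0,0,0,1.5,0,0,0.25],
    [0,0,0,2,0,0,0.25],
  ],
)

```text
clock: 10.22
tool_pos: [0.552, -0.25, 0.0235]
orientation: [180.0, -0.0, -171.3]
force: [-1.4, 1.2, -1.0]
opening: 0.066
```

>>> carry_out(
  increments=[
    [0,0,0,1,0,0,0.25],
    [0,0,0,1.5,0,0,0.25],
    [0,0,0,2,0,0,0.25],
    [0,0,0,2,0,0,0.25],
  ],
)

```text
clock: 10.72
tool_pos: [0.5525, -0.2499, 0.0233]
orientation: [180.0, -0.1, -171.3]
force: [-5.9, 1.2, 3.1]
opening: 0.0655
```

>>> carry_out(
  increments=[
    [0,0,0,1,0,0,0.25],
    [0,0,0,2,0,0,0.25],
    [0,0,0,2,0,0,0.25],
  ],
)

```text
clock: 11.1
tool_pos: [0.5527, -0.2499, 0.0232]
orientation: [179.9, -0.3, -171.3]
force: [-11.0, 2.0, 8.3]
opening: 0.0663
```

The jar is seated: force rises with no further travel. I'll release, rise and check.

>>> carry_out(
  increments=[
    [0,0,0,-3,0,0,0.25],
    [0,0,0,-5,0,0,0],
    [0,0,0,-8,-1,0,0],
    [0,0,0,-8,-1,0,0],
    [0,0,0,-8,-1,40,0],
    [0,0,0,-8,-1,90,0],
    [0,0,0,-8,-20,140,0],
    [0,0,0,-8,-60,190,0],
    [0,0,0,-8,-90,230,0],
    [0,0,0,-8,-90,230,0],
    [0,0,0,-8,-90,230,0],
  ],
)

```text
clock: 12.48
tool_pos: [0.5477, -0.3399, 0.253]
orientation: [180.0, -0.0, -171.3]
force: [-0.2, -0.5, -1.3]
opening: 0.0878
```

```bash
python3 - <<'E'
from fit import *
v=snap('wrist'); print(v[0]['tool_pos'],v[0]['opening'],v[0]['force'])
vs=[snap('side'),snap('scene')]
show('jar',fit('jar',[v],np.array([.547,-.251,0]),20))
for w in vs: show('jar',fit('jar',[w],np.array([.547,-.251,0]),10))
show('st',fit('station',[v],np.array([.547,-.251,.15]),20))
for w in vs: show('chute',fit('chute',[w],np.array([.542,.226,.085]),10))
im=v[1]['pixels'].copy()
for z,q in((.08,.024),(.08,.02),(0,.029),(0.055,.029)):
    cv2.polylines(im,[P(v[1],v[0],ring(q,z)+[.547,-.2507,0]).astype(int)],True,(255,255,0),1)
cv2.imwrite('pics/w5.png',cv2.resize(im[60:300,100:420],(800,600)))
E
```

```text
[ 0.54768298 -0.33987908  0.25295955] 0.08775930375345982 [-0.24439855 -0.54651855 -1.29104463]
jar [ 548.2 -249.9] 8.3 cost 0.127
jar [ 548.5 -249.9] 1.54 cost 0.126
jar [ 549.1 -251.8] 2.47 cost 0.172
st [ 547.3 -250.1] 8.16 cost 0.543
chute [542.7 226.8] 5.4 cost 0.076
chute [544.8 225.4] 5.19 cost 0.072
```

View pics/w5.png

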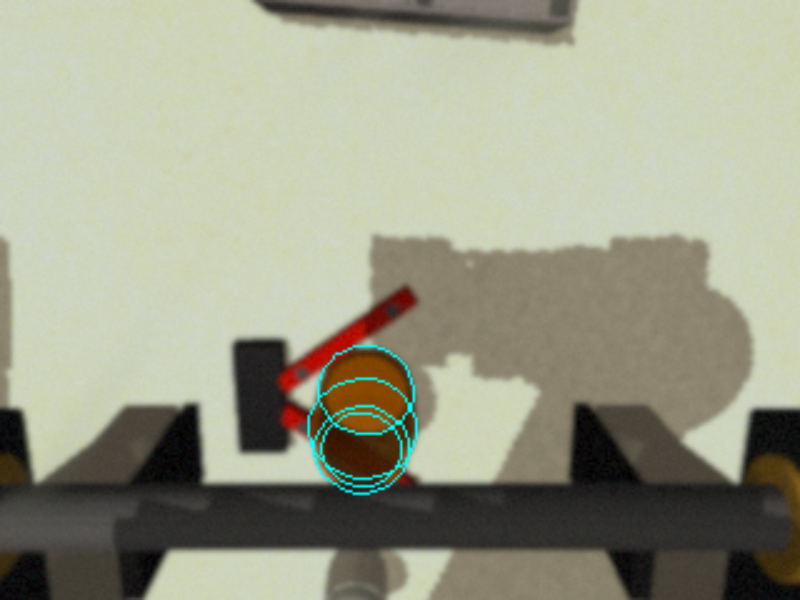

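The jar is home at about (548,-250) mm, upright and touching both rails; the overlay in the crop sits at (365,420). Before loading, I'll test in the air whether the tilted pour pose can be reached.

```bash
cat > rv.py <<'E'
from h import *
from scipy.spatial.transform import Rotation as Ro
def rv(yawturn,psi,th): # yaw turn first, then tip nose down th deg about chute y (chute yaw psi)
    a=np.radians(psi); return ((Ro.from_rotvec(np.array([-np.sin(a),np.cos(a),0])*-np.radians(th)))*Ro.from_euler('z',yawturn,degrees=True)).as_rotvec(degrees=True).round(1)
E
python3 -c "
from rv import *
for t in (-93.5,86.5):
  for th in (0,25,50,55): print(t,th,rv(t,5.2,th))
o=ctrl.get_obs();print(o['joint_pos'],o['tool_pos'])"
```

```text
-93.5 0 [  0.    0.  -93.5]
-93.5 25 [ 22.  -17.2 -91.9]
-93.5 50 [ 43.8 -34.3 -86.9]
-93.5 55 [ 48.1 -37.7 -85.5]
86.5 0 [ 0.   0.  86.5]
86.5 25 [-17.  -21.7  85. ]
86.5 50 [-33.8 -43.1  80.5]
86.5 55 [-37.1 -47.4  79.2]
[-1.44664897e+01  1.69205021e+01 -1.17080186e+00 -1.68771490e-02
 -7.20226674e+01  2.32060228e+01] [ 0.54761665 -0.3392526   0.25229978]
```

>>> carry_out(
  increments=[
    [0,0,-93.5,36,89,18,0],
    [0,0,-93.5,36,89,18,0],
    [0,0,-93.5,36,89,18,0],
    [0,0,-93.5,36,89,18,0],
    [0,0,-93.5,36,89,18,0],
    [0,0,-93.5,36,89,18,0],
    [0,0,-93.5,36,89,18,0],
    [0,0,-93.5,36,89,18,0],
    [0,0,-93.5,36,89,18,0],
    [0,0,-93.5,36,89,-18,0],
    [48.1,-37.7,-85.5,36,89,-18,0],
    [48.1,-37.7,-85.5,36,89,-18,0],
    [48.1,-37.7,-85.5,36,89,-18,0],
    [48.1,-37.7,-85.5,36,89,-18,0],
    [48.1,-37.7,-85.5,36,89,-18,0],
    [48.1,-37.7,-85.5,36,89,-18,0],
    [48.1,-37.7,-85.5,36,89,-18,0],
    [48.1,-37.7,-85.5,36,89,-18,0],
  ],
)

```text
clock: 14.88
tool_pos: [0.5831, -0.2516, 0.2345]
orientation: [125.1, -0.0, 95.1]
force: [-0.8, -0.4, 0.1]
opening: 0.0873
```

```bash
python3 -c "
from rv import *
o=ctrl.get_obs();print(o['joint_pos'],o['tool_pos'],o['clock']); R=Ro.from_euler('xyz',o['orientation'],degrees=True).as_matrix();print(R.round(3))"
```

```text
[-32.60453305   2.97001438 -21.5204619  -63.00795303 -34.19316202
  -7.68127817] [ 0.58312579 -0.25160089  0.234504  ] 14.875
[[-0.089  0.573  0.815]
 [ 0.996  0.051  0.073]
 [ 0.001  0.818 -0.575]]
```

The pose is reachable at 55° tilt. Next: go to the chute.

>>> carry_out(
  increments=[
    [-5,54.8,0,7,478,-5,0],
    [-5,54.8,0,7,478,-5,0],
    [-5,54.8,0,7,478,-5,0],
    [-5,54.8,0,7,478,-5,0],
    [-5,54.8,0,7,478,-5,0],
    [-5,54.8,0,7,478,-5,0],
    [-5,54.8,0,7,478,-5,0],
    [-5,54.8,0,7,478,-5,0],
    [-5,54.8,0,7,478,-5,0],
    [-5,54.8,0,7,478,-5,0],
    [-5,54.8,0,7,478,-5,0],
  ],
)

```text
clock: 16.25
tool_pos: [0.5913, 0.2311, 0.2309]
orientation: [179.9, 0.2, 95.4]
force: [-0.3, -0.6, -0.2]
opening: 0.0879
```

```bash
python3 - <<'E'
from fit import *
v=snap('wrist'); print(v[0]['tool_pos'],v[0]['orientation'])
r=fit('chute',[v],np.array([.5435,.226,.09]),25); show('chute',r)
q=r[0]; c,s=np.cos(q[2]),np.sin(q[2]);R=np.array([[c,-s,0],[s,c,0],[0,0,1]])
im=v[1]['pixels'].copy()
for a in MODEL['chute'][0]+MODEL['chute'][1]:
    cv2.polylines(im,[cv2.convexHull(P(v[1],v[0],a@R.T+[q[0],q[1],.003]).astype(np.float32)).astype(int)],True,(255,0,255),1)
for l in ('chute_handle','pellet0_center','lens'):
    print(l,[(round(k['confidence'],2),np.array(k['centre']).round(4)) for k in ctrl.search_frame(v[1],l)])
cv2.imwrite('pics/w6.png',cv2.resize(im,(800,600)))
E
```

```text
[0.59128737 0.23108849 0.23086687] [1.79928335e+02 1.60579123e-01 9.53911788e+01]
chute [545.8 225.2] 4.76 cost 0.108
chute_handle [(0.73, array([0.5256, 0.2207, 0.0065])), (0.42, array([0.5889, 0.2315, 0.0154]))]
pellet0_center [(0.41, array([0.5731, 0.2286, 0.014 ]))]
lens [(0.73, array([0.6257, 0.3545, 0.0233])), (0.16, array([ 0.4448, -0.0012,  0.0219]))]
```

View pics/w6.png

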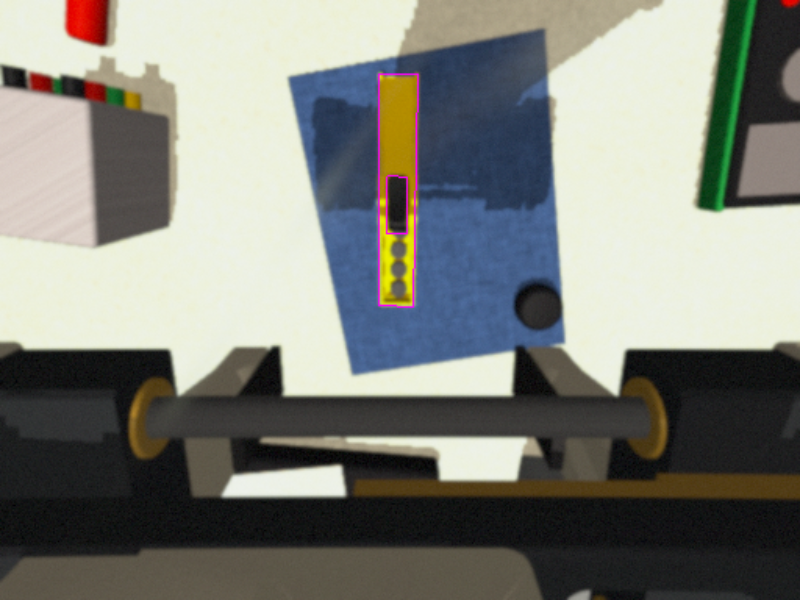

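The chute fit is tight: (545,225) mm, yaw 4.9°. The handle is at (397,205), and three pellets show at (398,250–288), with the fourth presumably under the bridge. I'll grasp it and lift a little.

>>> carry_out(
  increments=[
    [0,0,-0.5,-46,-6,-20,0],
    [0,0,-0.5,-46,-6,-75,0],
    [0,0,-0.5,-46,-6,-130,0],
    [0,0,-0.5,-46,-6,-170,0],
    [0,0,-0.5,-46,-6,-187,0],
    [0,0,-0.5,-46,-6,-187,0.4],
    [0,0,-0.5,-46,-6,-187,0.8],
    [0,0,-0.5,-46,-6,-187,1],
    [0,0,-0.5,-46,-6,-187,1],
    [0,0,-0.5,-46,-6,-187,1],
    [0,0,-0.5,-46,-6,-187,1],
    [0,0,-0.5,-46,-6,-187,1],
    [0,0,-0.5,-46,-6,-187,1],
    [0,0,-0.5,-46,-6,-187,1],
  ],
)

```text
clock: 18.2
tool_pos: [0.5451, 0.2211, 0.0436]
orientation: [-180.0, 0.0, 94.8]
force: [-0.6, -0.3, -0.1]
opening: 0.0139
```

>>> carry_out(
  increments=[
    [0,0,0,0,0,4,1],
    [0,0,0,0,0,12,1],
    [0,0,0,0,0,25,1],
    [0,0,0,0,0,45,1],
    [0,0,0,0,0,70,1],
    [0,0,0,0,0,95,1],
    [0,0,0,0,0,120,1],
    [0,0,0,0,0,140,1],
    [0,0,0,0,0,152,1],
    [0,0,0,0,0,156,1],
    [0,0,0,0,0,156,1],
  ],
)

```text
clock: 19.58
tool_pos: [0.5448, 0.2209, 0.1993]
orientation: [-179.9, 0.0, 94.8]
force: [-0.2, 0.3, -1.7]
opening: 0.0138
```

>>> carry_out(
  increments=[
    [0,0,0,2,-10,0,1],
    [0,0,0,6,-29,0,1],
    [0,0,0,12,-59,0,1],
    [0,0,0,21,-98,0,1],
    [0,0,0,31,-147,0,1],
    [0,0,0,41,-196,0,1],
    [0,0,0,52,-245,0,1],
    [0,0,0,62,-294,0,1],
    [0,0,0,73,-343,0,1],
    [0,0,0,82,-387,0,1],
    [0,0,0,89,-421,0,1],
    [0,0,0,94,-442,0,1],
    [0,0,0,97,-456,-15,1],
    [0,0,0,98,-463,-35,1],
    [0,0,0,98,-463,-52,1],
    [0,0,0,98,-463,-62,1],
    [0,0,0,98,-463,-62,1],
    [0,0,0,98,-463,-62,1],
  ],
)

```text
clock: 21.82
tool_pos: [0.6435, -0.2417, 0.1383]
orientation: [180.0, 0.0, 94.8]
force: [0.8, 0.1, -1.4]
opening: 0.0138
```

```bash
python3 - <<'E'
from fit import *
v=snap('wrist'); print(v[0]['tool_pos'],v[0]['orientation'],v[0]['opening'],v[0]['force'])
im=v[1]['pixels'].copy()
t=np.array(v[0]['tool_pos']); a=np.radians(4.9);R=np.array([[np.cos(a),-np.sin(a),0],[np.sin(a),np.cos(a),0],[0,0,1]])
pts=np.array([[-.09,y,z-.0406] for y,z in((-.0145,.018),(-.0145,0),(.0145,0),(.0145,.018))])@R.T+t
cv2.polylines(im,[P(v[1],v[0],pts).astype(int)],True,(255,0,255),1)
for q in(.024,.02): cv2.polylines(im,[P(v[1],v[0],ring(q,.08)+[.5482,-.2502,0]).astype(int)],True,(255,255,0),1)
s=snap('side')[1]; k=s['pixels'].copy(); 
cv2.polylines(k,[P(s,None,pts).astype(int)],True,(255,0,255),1)
c=P(s,None,[[.56,-.25,.09]])[0].astype(int); k=k[c[1]-60:c[1]+60,c[0]-50:c[0]+50]
cv2.imwrite('pics/w7.png',np.hstack([cv2.resize(im,(480,360)),cv2.resize(k,(300,360))]))
from rv import rv
for th in (0,10,20,30,40,50,55):
    f=np.radians(th); off=R@np.array([-90*np.cos(f)+37.6*np.sin(f),0,-90*np.sin(f)-37.6*np.cos(f)])
    print(th,rv(0,4.9,th),(np.array([553.2,-249.8,88])-off-t*1e3).round(1))
E
```

```text
[ 0.64353863 -0.24166528  0.1382986 ] [1.79980926e+02 4.70014368e-02 9.48112693e+01] 0.013806910011149169 [ 0.75625604  0.10934749 -1.36094885]
0 [0. 0. 0.] [ -0.7  -0.4 -12.7]
10 [  0.9 -10.    0. ] [-8.5 -1.1  2.4]
20 [  1.7 -19.9   0. ] [-18.9  -2.   15.8]
30 [  2.6 -29.9   0. ] [-31.4  -3.1  27.3]
40 [  3.4 -39.9   0. ] [-45.7  -4.3  36.4]
50 [  4.3 -49.8   0. ] [-61.4  -5.7  42.8]
55 [  4.7 -54.8   0. ] [-69.6  -6.4  45. ]
```

View pics/w7.png

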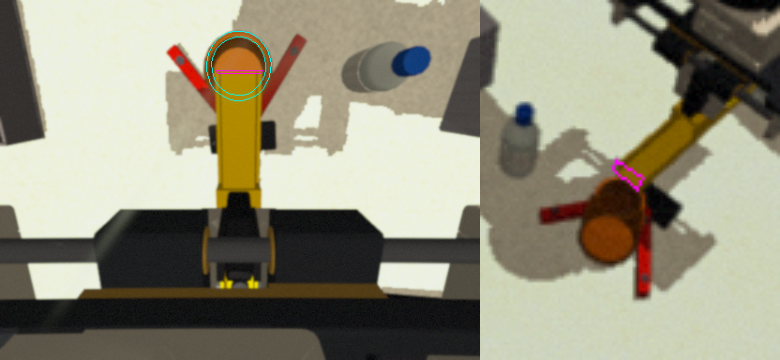

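The nose (239,72) matches the prediction and is centred on the mouth ring (238,66). Pour.

>>> carry_out(
  increments=[
    [0,0,0,-0.7,-0.4,-6,1],
    [0,0,0,-0.7,-0.4,-12.7,1],
    [0.9,-10,0,-8.5,-1.1,2.4,1],
    [1.7,-19.9,0,-18.9,-2,15.8,1],
    [2.6,-29.9,0,-31.4,-3.1,27.3,1],
    [3.4,-39.9,0,-45.7,-4.3,36.4,1],
    [4.3,-49.8,0,-61.4,-5.7,42.8,1],
    [4.7,-54.8,0,-69.6,-6.4,45,1],
    [4.7,-54.8,0,-69.6,-6.4,45,1],
    [4.7,-54.8,0,-69.6,-6.4,45,1],
    [4.7,-54.8,0,-69.6,-6.4,45,1],
    [4.7,-54.8,0,-69.6,-6.4,45,1],
    [4.7,-54.8,0,-69.6,-6.4,45,1],
    [4.7,-54.8,0,-69.6,-6.4,45,1],
    [4.7,-54.8,0,-69.6,-6.4,45,1],
    [4.7,-54.8,0,-69.6,-6.4,45,1],
  ],
)

```text
clock: 23.92
tool_pos: [0.5735, -0.2482, 0.1825]
orientation: [125.0, -0.1, 94.8]
force: [0.6, 0.5, -1.0]
opening: 0.0139
```

```bash
python3 - <<'E'
from fit import *
vs=[snap('wrist'),snap('scene'),snap('side')]
for w in vs:
    for i in (0,):
        print([(round(k['confidence'],2),np.array(k['centre']).round(3)) for k in ctrl.search_frame(w[1],'pellet0_center')])
show('jar',fit('jar',[vs[2]],np.array([.548,-.25,0]),10))
a,b=[w[1]['pixels'] for w in vs[1:]]
f=lambda im,p:im[int(p[1])-65:int(p[1])+45,int(p[0])-50:int(p[0])+50]
c=[.56,-.25,.09]
cv2.imwrite('pics/p.png',np.hstack([cv2.resize(k,(266,300),interpolation=cv2.INTER_CUBIC) if i<2 else cv2.resize(k,(268,300)) for i,k in enumerate([f(a,P(vs[1][1],None,[c])[0]),f(b,P(vs[2][1],None,[c])[0]),vs[0][1]['pixels'][:,85:427]])]))
E
```

```text
[]
[]
[(0.35, array([ 0.538, -0.281,  0.014]))]
jar [ 548.2 -249.8] 0.66 cost 0.344
```

View pics/p.png

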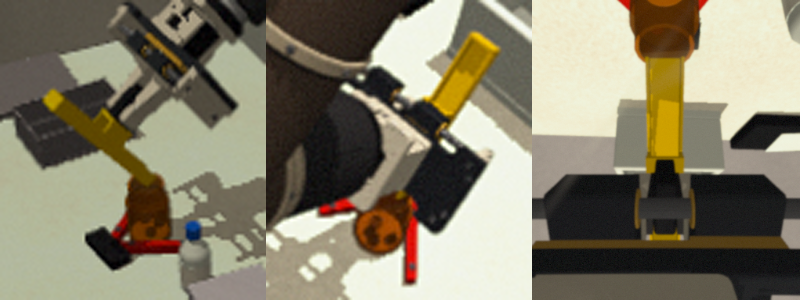

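The channel is empty, dark pellets show inside the jar in the side crop (375,235), none are visible outside, and the jar is still home. I'll lift clear, level the chute, carry it back and put it on the mat.

>>> carry_out(
  increments=[
    [0,0,0,0,0,15,1],
    [0,0,0,2,0,40,1],
    [-0.9,10,0,15,1,40,1],
    [-1.7,20,0,27,2,40,1],
    [-2.6,30,0,40,3,40,1],
    [-3.4,40,0,52,4,40,1],
    [-4.3,50,0,63,5,40,1],
    [-4.7,54.8,0,69,6,40,1],
    [-4.7,54.8,0,66,26,30,1],
    [-4.7,54.8,0,59,66,20,1],
    [-4.7,54.8,0,47,121,20,1],
    [-4.7,54.8,0,35,176,20,1],
    [-4.7,54.8,0,22,231,20,1],
    [-4.7,54.8,0,10,286,20,1],
    [-4.7,54.8,0,-2,341,20,1],
    [-4.7,54.8,0,-13,396,20,1],
    [-4.7,54.8,0,-23,440,20,1],
    [-4.7,54.8,0,-29,469,20,1],
    [-4.7,54.8,0,-29,469,20,1],
    [-4.7,54.8,0,-29,469,20,1],
  ],
)

```text
clock: 26.72
tool_pos: [0.5442, 0.2204, 0.2024]
orientation: [-179.9, 0.0, 94.8]
force: [0.4, 0.0, -1.6]
opening: 0.0138
```

>>> carry_out(
  increments=[
    [0,0,0,0,0,-30,1],
    [0,0,0,0,0,-75,1],
    [0,0,0,0,0,-115,1],
    [0,0,0,0,0,-140,1],
    [0,0,0,0,0,-150,1],
    [0,0,0,0,0,-154,1],
    [0,0,0,0,0,-156,1],
    [0,0,0,0,0,-156,1],
    [0,0,0,0,0,-156,1],
  ],
)

```text
clock: 27.85
tool_pos: [0.5447, 0.2209, 0.0473]
orientation: [180.0, -0.0, 94.8]
force: [-0.5, 0.6, -2.0]
opening: 0.0139
```

>>> carry_out(
  increments=[
    [0,0,0,0,0,-1.5,1],
    [0,0,0,0,0,-2.5,1],
    [0,0,0,0,0,-3.5,1],
    [0,0,0,0,0,-3.7,1],
    [0,0,0,0,0,-3.7,1],
  ],
)

```text
clock: 28.48
tool_pos: [0.5448, 0.2209, 0.0438]
orientation: [180.0, -0.0, 94.8]
force: [-3.2, -0.9, 6.5]
opening: 0.0139
```

The chute is touching the mat. Release, rise, and move aside for a view.

>>> carry_out(
  increments=[
    [0,0,0,0,0,0.5,0.6],
    [0,0,0,0,0,0.5,0.3],
    [0,0,0,0,0,0.5,0.3],
    [0,0,0,0,0,0.5,0.3],
    [0,0,0,0,0,0.5,0.3],
    [0,0,0,0,0,20,0.3],
    [0,0,0,0,0,60,0.3],
    [0,0,0,0,0,120,0],
    [0,0,0,40,0,180,0],
    [0,0,0,50,0,190,0],
    [0,0,0,50,0,190,0],
    [0,0,0,50,0,190,0],
  ],
)

```text
clock: 29.98
tool_pos: [0.5933, 0.2202, 0.2314]
orientation: [-179.8, 0.1, 94.7]
force: [-1.0, 0.6, 0.2]
opening: 0.0876
```

```bash
python3 - <<'E'
from fit import *
v,a,b=snap('wrist'),snap('scene'),snap('side'); print(v[0]['tool_pos'],v[0]['force'],v[0]['clock'])
show('chute',fit('chute',[v],np.array([.545,.221,.085]),20))
for w in(a,b): show('jar',fit('jar',[w],np.array([.548,-.25,0]),10))
for w in (v,a,b): print([(round(k['confidence'],2),np.array(k['centre']).round(3)) for k in ctrl.search_frame(w[1],'pellet0_center')])
f=lambda im,p,h:im[int(p[1])-h:int(p[1])+h,int(p[0])-h:int(p[0])+h]
c=[.548,-.25,.05]
A=np.hstack([cv2.resize(f(w[1]['pixels'],P(w[1],None,[c])[0],40),(400,400),interpolation=cv2.INTER_CUBIC) for w in(a,b)])
cv2.imwrite('pics/f.png',np.vstack([A,cv2.resize(v[1]['pixels'][:220],(800,200)) if 0 else np.hstack([cv2.resize(v[1]['pixels'][:230],(440,200)),cv2.resize(a[1]['pixels'][200:360,130:418],(360,200))])]))
E
```

```text
[0.59329218 0.22022254 0.23141945] [-0.98148473  0.56066856  0.19440531] 29.975
chute [545.7 220.2] 4.61 cost 0.042
jar [ 549.4 -251.3] 0.45 cost 0.164
jar [ 547.3 -251.2] 12.83 cost 0.097
[]
[(0.59, array([ 0.552, -0.233,  0.058]))]
[]
```

View pics/f.png

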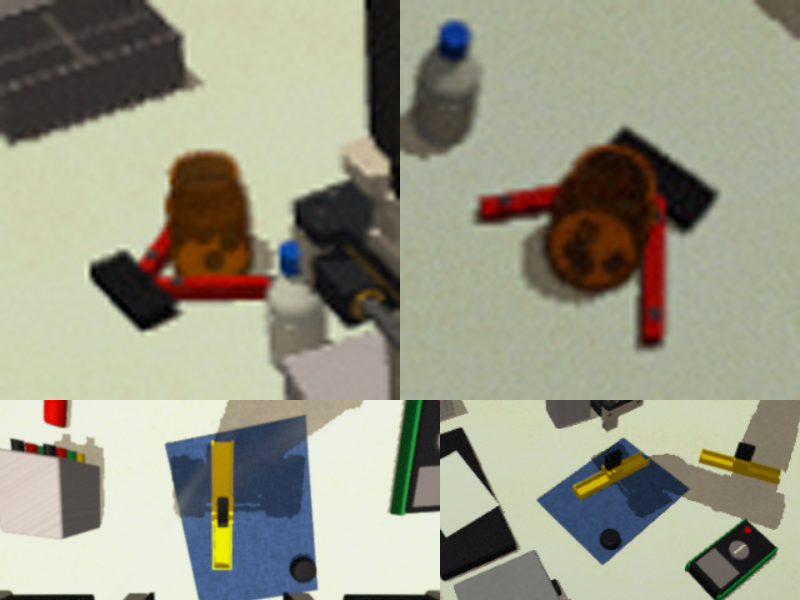

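The chute lies flat on the mat and is empty, and the lens is undisturbed. In the side crop, dark pellets show through the jar floor (580–615,230–265). The pellet impacts may have nudged the jar slightly out of the V. With time to spare, I'll look from the earlier viewpoint and reseat it gently if needed.

>>> carry_out(
  increments=[
    [0,0,94,-45,-560,20,0],
    [0,0,94,-45,-560,20,0],
    [0,0,94,-45,-560,20,0],
    [0,0,94,-45,-560,20,0],
    [0,0,94,-45,-560,20,0],
    [0,0,94,-45,-560,20,0],
    [0,0,94,-45,-560,20,0],
    [0,0,94,-45,-560,20,0],
    [0,0,94,-45,-560,20,0],
    [0,0,94,-45,-560,20,0],
    [0,0,94,-45,-560,20,0],
    [0,0,94,-45,-560,20,0],
    [0,0,94,-45,-560,20,0],
  ],
)

```text
clock: 31.9
tool_pos: [0.5496, -0.3384, 0.253]
orientation: [-180.0, 0.0, -171.2]
force: [0.6, 1.2, 0.6]
opening: 0.0882
```

```bash
python3 - <<'E'
from fit import *
v=snap('wrist'); print(v[0]['tool_pos'],v[0]['orientation'],v[0]['clock'])
show('jar',fit('jar',[v],np.array([.548,-.25,0]),20))
print([(round(k['confidence'],2),np.array(k['centre']).round(3)) for k in ctrl.search_frame(v[1],'pellet0_center')])
cv2.imwrite('pics/g.png',cv2.resize(v[1]['pixels'][100:270,160:360],(800,600),interpolation=cv2.INTER_CUBIC))
E
```

```text
[ 0.54961809 -0.33838119  0.25300343] [-1.79957755e+02  3.15998912e-02 -1.71181830e+02] 31.9
jar [ 547.6 -250. ] 11.1 cost 0.117
[(0.45, array([ 0.54 , -0.143,  0.042]))]
```

The jar reads 0.6 mm farther out than before (547.6 versus 548.2). That is within noise, but it costs little to reseat it gently the same way.

>>> carry_out(
  increments=[
    [0,0,0,-5,50,0,0],
    [0,0,0,-5,88,0,0],
    [0,0,0,-5,88,-20,0],
    [0,0,0,-5,88,-60,0],
    [0,0,0,-5,88,-110,0],
    [0,0,0,-5,88,-160,0],
    [0,0,0,-5,88,-205,0],
    [0,0,0,-5,88,-225,0],
    [0,0,0,-5,88,-229,0],
    [0,0,0,-5,88,-229,0],
    [0,0,0,-5,88,-229,0],
  ],
)

```text
clock: 33.38
tool_pos: [0.5454, -0.2514, 0.0252]
orientation: [-179.9, 0.1, -171.2]
force: [-0.1, 0.0, 0.2]
opening: 0.0876
```

>>> carry_out(
  increments=[
    [0,0,0,4,1,-1.5,0],
    [0,0,0,4,1,-1.5,0.25],
    [0,0,0,4,1,-1.5,0.25],
    [0,0,0,4,1,-1.5,0.25],
    [0,0,0,5,1,-1.5,0.25],
    [0,0,0,6,1,-1.5,0.25],
    [0,0,0,7,1,-1.5,0.25],
    [0,0,0,7.5,1,-1.5,0.25],
    [0,0,0,8,1,-1.5,0.25],
    [0,0,0,8.5,1,-1.5,0.25],
    [0,0,0,9,1,-1.5,0.25],
    [0,0,0,9,1,-1.5,0.25],
  ],
)

```text
clock: 34.88
tool_pos: [0.5524, -0.2504, 0.0222]
orientation: [-180.0, -0.1, -171.3]
force: [-4.7, -0.4, 3.3]
opening: 0.0655
```

Contact comes at the same spot as before (552.4 versus 552.5), so the jar is home. One last light press, then release and rise.

>>> carry_out(
  increments=[
    [0,0,0,1.5,0,0,0.25],
    [0,0,0,1.5,0,0,0.25],
    [0,0,0,-1,0,0,0.25],
    [0,0,0,-4,0,0,0],
    [0,0,0,-8,-1,0,0],
    [0,0,0,-8,-1,0,0],
    [0,0,0,-8,-1,40,0],
    [0,0,0,-8,-1,90,0],
    [0,0,0,-8,-20,140,0],
    [0,0,0,-8,-60,190,0],
    [0,0,0,-8,-90,230,0],
    [0,0,0,-8,-90,230,0],
    [0,0,0,-8,-90,230,0],
  ],
)

```text
clock: 36.5
tool_pos: [0.5451, -0.3402, 0.2518]
orientation: [-180.0, 0.0, -171.3]
force: [0.5, -1.3, -1.6]
opening: 0.0876
```

```bash
python3 - <<'E'
from fit import *
v,a,b=snap('wrist'),snap('scene'),snap('side'); print(v[0]['tool_pos'],v[0]['clock'],v[0]['force'])
for w in(v,a,b): show('jar',fit('jar',[w],np.array([.548,-.25,0]),12))
for w in(a,b): show('chute',fit('chute',[w],np.array([.545,.221,.085]),10))
for l in('bottle','lens','driver','partsbox'): print(l,[(round(k['confidence'],2),np.array(k['centre']).round(3)) for k in ctrl.search_frame(b[1],l)][:1])
print(ctrl.close_job())
E
```

```text
[ 0.54506779 -0.34024117  0.25175958] 36.5 [ 0.45219712 -1.3318373  -1.60588257]
jar [ 548.4 -251.2] 11.16 cost 0.129
jar [ 548.7 -252.5] 0.41 cost 0.159
jar [ 548.1 -250.9] 0.8 cost 0.098
chute [543.2 220. ] 4.7 cost 0.077
chute [542.1 222.2] 4.94 cost 0.082
bottle [(0.59, array([ 0.53 , -0.138,  0.058]))]
lens []
driver [(0.54, array([ 0.417, -0.013,  0.018]))]
partsbox [(0.8, array([ 0.555, -0.508,  0.006]))]
the job is handed in; nothing more can be done
None
```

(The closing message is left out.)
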